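# Lid the bisque jars

## Task

Before the ware goes to the kiln, put every open clay jar's own lid on it: the small, medium and large round lids on the round jars they fit, and the square lid on the square jar with its edges lined up with the jar's. Set each lid down gently so that its plug sits fully in the mouth and the plate lies flat on the rim, and do not tip any jar. The oblong lid fits none of these jars: leave it and the blue tub of trimmings where they are.

Things in the scene. Friction and masses are not known exactly. Their poses are not given: they have to be found in the camera images.
- jar_small_mouth (a point): Open small round jar of pale unglazed clay, 62 mm outside diameter, 48 mm tall, standing on the bench; its plain open mouth is 50 mm wide inside (wall 6 mm). The point is the centre of the mouth, level with the rim; z up.
- jar_medium_mouth (a point): Open medium round jar of pale unglazed clay, 86 mm outside diameter, 54 mm tall, standing on the bench; its plain open mouth is 74 mm wide inside (wall 6 mm). The point is the centre of the mouth, level with the rim; z up.
- jar_large_mouth (a point): Open large round jar of pale unglazed clay, 110 mm outside diameter, 52 mm tall, standing on the bench; its plain open mouth is 98 mm wide inside (wall 6 mm). The point is the centre of the mouth, level with the rim; z up.
- jar_square_mouth (a point): Open square jar of pale unglazed clay, 80 x 80 mm outside, 50 mm tall, standing on the bench; its square mouth is 68 x 68 mm inside (wall 6 mm). The point is the centre of the mouth, level with the rim; x and y run parallel to its sides, z up.
- lid_small_knob (a point): Small round clay lid, plate 68 mm in diameter, plug 36 mm, upright cylindrical knob 22 mm in diameter, about 100 g. Lies right way up: plug 9 mm deep below, plate 7 mm thick, knob 30 mm tall on top. Point: centre of the knob on the lid's axis, 31 mm above the plug's underside and 22 mm above the plate's underside (so 22 mm above the mouth point when seated). 
- lid_medium_knob (a point): Medium round clay lid, plate 92 mm in diameter, plug 60 mm, upright cylindrical knob 24 mm in diameter, about 120 g. Lies right way up: plug 9 mm deep below, plate 7 mm thick, knob 30 mm tall on top. Point: centre of the knob on the lid's axis, 31 mm above the plug's underside and 22 mm above the plate's underside (so 22 mm above the mouth point when seated). 
- lid_large_knob (a point): Large round clay lid, plate 116 mm in diameter, plug 84 mm, upright cylindrical knob 28 mm in diameter, about 145 g. Lies right way up: plug 9 mm deep below, plate 7 mm thick, knob 30 mm tall on top. Point: centre of the knob on the lid's axis, 31 mm above the plug's underside and 22 mm above the plate's underside (so 22 mm above the mouth point when seated). 
- lid_square_knob (a point): Square clay lid, plate 86 x 86 mm, square plug 54 x 54 mm, square knob 24 x 24 mm with its faces parallel to the edges, about 130 g. Lies right way up: plug 9 mm deep below, plate 7 mm thick, knob 30 mm tall on top. Point: centre of the knob on the lid's axis, 31 mm above the plug's underside and 22 mm above the plate's underside (so 22 mm above the mouth point when seated). x and y run parallel to its edges.
- lid_oblong_knob (a point): Oblong clay lid that fits none of these jars, plate 116 mm (x) by 60 mm (y), with a bar knob 40 x 20 mm, 46 mm tall in all, lying on the bench. The point is the centre of its knob, 31 mm above the bench. To be left alone.
- tub_center (a point): Blue plastic tub, 90 mm across and 60 mm tall, with dry clay trimmings in it, beyond the jars. The point is on its axis, half-way up. To be left alone.

How it is judged:
By the outcome, as a careful person would: the job done as asked, in the order asked, and still so for the second after the job is handed in, with the robot touching nothing.
It also fails if it takes over 99 s, if anything falls off the work surface, if the arm or the gripper's body presses on something with over 40 N, if the wrist force passes 120 N, or if a joint passes its speed limit or range.

## Robot

A 6-joint arm with a two-finger parallel gripper is mounted at the origin on the work surface. World frame = base frame: x ahead of the robot, y to its left, z up, the work surface at z = 0. Lengths are in mm, angles in rad, forces in N, time in s.
With the tool pointing down it reaches from about 250 to 775 mm from the base axis. Payload 4 kg.
Tool frame: the origin (TCP) lies midway between the tips of the shut fingers; the grasp point (between the pads) lies manip.grip_depth behind it (manip.grip_depth is the distance from the TCP to the grasp point, in mm); z points along the fingers, y is the line along which they close (so a half turn about z gives the same grasp; the last joint's range is limited). The gripper opens to 85 mm and grips with 20 to 120 N. Pads are 22 mm wide; open, the fingers measure 114 mm over their backs; the gripper's body (76 mm by 85 mm) begins 54 mm behind the grasp point. The pads swing forward as they close: fully open they stand 13 mm farther back than shut.
Start: joints at [-1.28, 0.087, 1.371, -0, 1.684, -0.103], TCP at [211.034, -507.92, 231.341] pointing down, gripper open.
Joint ranges: [-3.1, 3.1], [-0.76, 2.03], [0.27, 2.55], [-1.08, 4.22], [0.17, 2.65], [-2.57, 2.57]. Speed limits (rad/s): [2.79, 2.79, 3.14, 3.14, 3.14, 3.14].

## Interface

Orientations are given as a rotation vector (axis times angle).
In Python, from plant import sensors, grab_frame, get_calibration, manip, find_in, mark_of gives the robot as it stands.
- The arm moves only by the tool step_arm, never from a script. Its argument "motion" is a list of rows, each a list of 3 entries, a list of its own where there are three numbers: the turn, a rotation vector about the world's x, y, z in units of pi rad (1.0 is pi rad), then the shift along the world's x, y, z in units of 0.25 m (1.0 is 0.25 m), then the opening, from 0 (shut) to 1 (fully open). A call has exactly 10 rows; each row is the pose to reach, as a shift and turn from the pose commanded when the call began, turning the shorter way round; what a row does not reach only later rows make up. A row lasts 1/8 s, in which the tool goes at most 62.5 mm and 10.7 degrees, less where a joint would pass 70% of its speed; a pose out of reach is approached as far as the arm can. A call with a number of a shift or a turn outside -1 to 1 is refused whole. A call with a gripper value outside its range is refused whole. The fingers move at their own pace and stop on an object; the grip force is fixed at half the most. Time passes only in rows, so rows that repeat a pose let the fingers close, or fill a call up. It gives the time, the measured TCP pose, the force, the opening and the grip force at its end, in the units of the state.
- sensors.state(): the state, without advancing time (a new reading comes with each control period).
- grab_frame(name): name is "side" or "top"; returns the picture (400x640x3 uint8, blue, green, red); there is no depth.
- get_calibration(name): a dict with "camera_matrix" (3x3 intrinsics, pixels), "D" ([k1, k2, p1, p2, k3] as OpenCV has them; the pictures are not rectified), "extrinsics" (4x4, takes a point from world to camera coordinates). Camera axes: x right, y down, z forward; pixel columns grow to the right and rows downward; lengths in mm; the calibration is good to about 2 mm. A picture is of the moment at which its call begins. get_calibration takes no time and is no camera call.
- manip.sign_off(): hands the job in; it is judged then, once.
Trained networks look in the newest picture that a camera, given by its name, has taken for a name from the list of things; names that differ only in an ending like _2 or _b are one class to them, and where a whole thing is asked for, a point or a joint stands for the part that bears it (a point fixed in the world has none). Each returns a list of dicts, best first, with "confidence" (0 to 1); they miss things now and then, are a little off and sometimes report something else, mostly with a low value. They report only what shows in the picture. A call takes as long as a camera call.
- find_in(camera, target): "pixel" ([row, column] in pixels, amid what is visible of it).
- mark_of(camera, target): "pixel" ([row, column] in pixels: a listed point, or the origin of a listed thing).
The state is a dict: "time_s": time; "joints": joint angles; "joint_vel": joint speeds; "effort": joint torques, N m; "tcp_pos": TCP position; "orientation": TCP orientation; "ft_force": force on the tool from outside, world axes, zero at the start; "ft_torque": the same for the moment, N m; "grip_width": opening from 0.0 (shut) to 1.0 (fully open); "grip_force": force on a finger pad.
Only numpy, scipy, OpenCV 4.12 (cv2) and the standard library are available. Lean on these libraries where they do the work, as an engineer would, in place of code of your own. Each camera call takes 0.05 s, during which the arm holds its last target. There are 200 camera calls.

## Working session

There is one attempt and no reset: what is moved stays moved. The work goes in short steps, Python scripts to look and compute and a tool call to move; the robot and the scene stay as the last step left them, time stands still between calls to the robot, and variables do not carry over. Pictures are saved under pics/ and viewed, at most 14 in all, crops included, and the job is handed in when it is done.

Besides the shell and the picture viewer there is one more tool, called after "Emit:" as name(argument=value, ...), one argument or row to a line, values as JSON. step_arm: Moves the arm, as the interface text tells. Its arguments: {"type":"object","properties":{"motion":{"type":"array","items":{"type":"array"}}},"required":["motion"]}

```bash
mkdir -p pics; ls; cat > h.py <<'E'
import numpy as np, cv2
from plant import sensors, grab_frame, get_calibration, manip, find_in, mark_of
def ray(cam,px):
    c=get_calibration(cam);K=np.array(c["camera_matrix"],float);D=np.array(c["D"],float);E=np.array(c["extrinsics"],float)
    u=cv2.undistortPoints(np.array([[[px[1],px[0]]]],float),K,D)[0,0]
    R,t=E[:3,:3],E[:3,3]; o=-R.T@t; d=R.T@np.array([u[0],u[1],1.]); return o,d
def at_z(cam,px,z):
    o,d=ray(cam,px); return (o+d*(z-o[2])/d[2])
def proj(cam,p):
    c=get_calibration(cam);E=np.array(c["extrinsics"],float)
    r=cv2.Rodrigues(E[:3,:3])[0]
    q=cv2.projectPoints(np.array(p,float).reshape(-1,1,3),r,E[:3,3],np.array(c["camera_matrix"],float),np.array(c["D"],float))[0][:,0]
    return q[:,::-1]
Z=dict(jar_small_mouth=48,jar_medium_mouth=54,jar_large_mouth=52,jar_square_mouth=50,lid_small_knob=31,lid_medium_knob=31,lid_large_knob=31,lid_square_knob=31,lid_oblong_knob=31,tub_center=30)
E
python3 - <<'E'
from h import *
for c in("top","side"):
    im=grab_frame(c); cv2.imwrite(f"pics/{c}0.png",im)
    o,_=ray(c,[200,320]); print(c,o)
    for n,z in Z.items():
        print(n,[(np.round(m["pixel"]).tolist(),round(m["confidence"],2),np.round(at_z(c,m["pixel"],z)[:2],1).tolist()) for m in mark_of(c,n)[:2]])
print(manip.grip_depth,sensors.state())
E
```

```text
pics
top [ 505.33472296   -2.97163519 1457.39509236]
jar_small_mouth [([269.0, 334.0], 0.83, [427.9, -18.4])]
jar_medium_mouth [([207.0, 286.0], 0.92, [600.4, 109.3])]
jar_large_mouth [([201.0, 435.0], 0.88, [609.4, -300.5])]
jar_square_mouth [([263.0, 388.0], 0.61, [442.7, -168.1])]
lid_small_knob [([212.0, 214.0], 0.81, [590.1, 314.1])]
lid_medium_knob [([266.0, 272.0], 0.74, [437.6, 153.3])]
lid_large_knob [([268.0, 208.0], 0.84, [435.8, 330.0])]
lid_square_knob [([270.0, 440.0], 0.6, [419.9, -314.3]), ([212.0, 213.0], 0.54, [591.2, 317.8])]
lid_oblong_knob [([209.0, 363.0], 0.87, [591.7, -104.1])]
tub_center [([151.0, 286.0], 0.75, [759.4, 109.5])]
side [276.42320073 539.70896637 650.59493019]
jar_small_mouth [([245.0, 394.0], 0.95, [425.3, -3.3])]
jar_medium_mouth [([245.0, 297.0], 0.68, [594.9, 118.0])]
jar_large_mouth [([151.0, 375.0], 0.94, [618.3, -302.0]), ([381.0, 302.0], 0.58, [426.9, 340.9])]
jar_square_mouth [([202.0, 420.0], 0.72, [430.1, -164.1])]
lid_small_knob [([322.0, 232.0], 0.67, [599.2, 318.5]), ([199.0, 347.0], 0.27, [591.7, -95.9])]
lid_medium_knob [([302.0, 
[... 262 characters left out ...]
0000000003 {'time_s': 1.1, 'joints': array([-1.28011916e+00,  8.71984749e-02,  1.37067639e+00, -2.65264700e-05,
        1.68362278e+00, -1.03068466e-01]), 'joint_vel': array([-0.00098224,  0.00204371,  0.00123606,  0.00185693,  0.00128196,
        0.0005077 ]), 'effort': array([-1.30211079e-04, -3.51737952e+01, -3.13463938e+01, -9.36153947e-05,
        3.11453159e-04, -2.15487020e-06]), 'tcp_pos': array([ 211.01607656, -507.92737638,  231.35370263]), 'orientation': array([ 3.08081244e+00,  6.14482976e-01, -2.72415690e-05]), 'ft_force': array([-0.00821813,  0.12633419,  0.25680795]), 'ft_torque': array([0.02637476, 0.02320524, 0.06394656]), 'grip_force': 0.0, 'grip_width': 0.9962398330481806}
```

```bash
python3 - <<'E'
import cv2
for c,(r0,r1,c0,c1) in dict(top=(120,320,170,480),side=(110,400,190,520)).items():
    im=cv2.imread(f"pics/{c}0.png")[r0:r1,c0:c1]
    s=min(800/im.shape[1],600/im.shape[0]);cv2.imwrite(f"pics/{c}0z.png",cv2.resize(im,None,fx=s,fy=s,interpolation=cv2.INTER_CUBIC)); print(c,s)
E
```

```text
top 2.5806451612903225
side 2.0689655172413794
```

View pics/top0z.png

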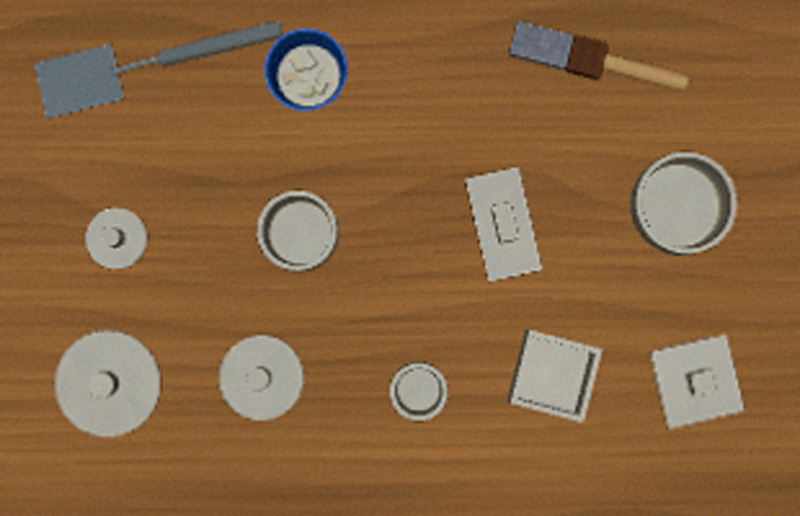

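View pics/side0z.png

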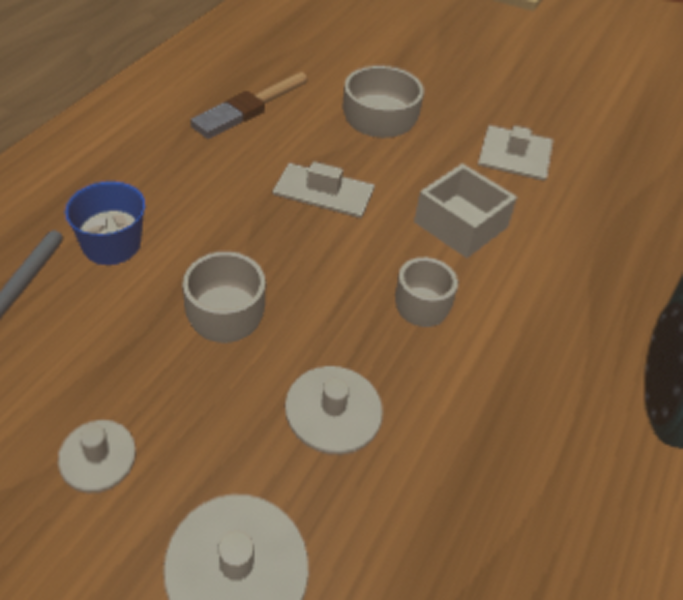

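The pictures show three round lids on the left, in the top crop at (115,238), (107,384) and (261,377), and the square lid at (697,382). The open jars are at (297,230), (418,391), (555,375) and (684,203), which all agrees with the networks. Next I'll fit the known outlines for precise poses.

```bash
cat > fit.py <<'E'
from h import *
from scipy.optimize import minimize
def prism(shape,a,z0,z1):
    if shape=='o': t=np.linspace(0,2*np.pi,48,endpoint=False); p=np.c_[np.cos(t),np.sin(t)]*a/2
    else: p=np.array([[1,1],[-1,1],[-1,-1],[1,-1]])*a/2
    return np.r_[np.c_[p,p[:,:1]*0+z0],np.c_[p,p[:,:1]*0+z1]]
def lid(s,a,pl,k,z=0): return [prism(s,pl,z,z+9),prism(s,a,z+9,z+16),prism(s,k,z+16,z+46)]
M=dict(jar_small_mouth=[prism('o',62,0,48)],jar_medium_mouth=[prism('o',86,0,54)],jar_large_mouth=[prism('o',110,0,52)],jar_square_mouth=[prism('s',80,0,50)],
 lid_small_knob=lid('o',68,36,22),lid_medium_knob=lid('o',92,60,24),lid_large_knob=lid('o',116,84,28),lid_square_knob=lid('s',86,54,24))
S=8
def render(cam,parts,x,y,a,box):
    r0,c0,n=box; im=np.zeros((n*S,n*S),np.uint8); c,s=np.cos(a),np.sin(a)
    for P in parts:
        Q=np.c_[x+P[:,0]*c-P[:,1]*s,y+P[:,0]*s+P[:,1]*c,P[:,2]]
        q=proj(cam,Q); q=((np.c_[q[:,1]-c0,q[:,0]-r0]+.5)*S-.5).astype(np.float32)
        h=cv2.convexHull(q); cv2.fillConvexPoly(im,np.round(h*16).astype(np.int32),255,cv2.LINE_8,4)
    return cv2.resize(im,(n,n),interpolation=cv2.INTER_AREA)/255.
def clay(im):
    f=im.astype(int); sat=(f.max(2)-f.min(2))/(f.max(2)+1)
    return (sat<.33).astype(np.uint8)
def fit(cam,im,parts,x,y,a0=None,n=100):
    m=clay(im)
    r,c=proj(cam,[[x,y,20]])[0].astype(int)
    box=(r-n//2,c-n//2,n)
    pad=cv2.copyMakeBorder(m,n,n,n,n,cv2.BORDER_CONSTANT)
    w=pad[r-n//2+n:r+n//2+n,c-n//2+n:c+n//2+n].copy()
    g0=cv2.dilate((render(cam,parts,x,y,a0 or 0,box)>0).astype(np.uint8),np.ones((9,9)))
    cs,_=cv2.findContours(w,cv2.RETR_EXTERNAL,cv2.CHAIN_APPROX_NONE)
    best=max(cs,key=lambda k:(cv2.drawContours(np.zeros_like(w),[k],-1,1,-1)*g0).sum())
    t=cv2.drawContours(np.zeros_like(w),[best],-1,1,-1).astype(float)
    vis=np.zeros_like(t); rr,cc=np.mgrid[box[0]:box[0]+n,box[1]:box[1]+n]; vis[(rr>=0)&(rr<400)&(cc>=0)&(cc<640)]=1
    cost=lambda p:(((render(cam,parts,p[0],p[1],p[2] if len(p)>2 else 0,box)-t)*vis)**2).sum()
    st=[[x,y]] if a0 is None else [[x,y,a] for a in np.arange(-.7,.8,.25)]
    rs=[minimize(cost,s,method='Nelder-Mead',options=dict(initial_simplex=np.array([s]+[[v+(k==i)*(8 if i<2 else .15) for i,v in enumerate(s)] for k in range(len(s))]),xatol=.02,fatol=.01)) for s in st]
    b=min(rs,key=lambda q:q.fun); return np.round(b.x,3),round(b.fun,1),int(t.sum())
E
python3 - <<'E'
from fit import *
G=dict(jar_small_mouth=(427,-10),jar_medium_mouth=(598,113),jar_large_mouth=(613,-301),jar_square_mouth=(437,-166),lid_small_knob=(594,316),lid_medium_knob=(437,157),lid_large_knob=(433,330),lid_square_knob=(421,-312))
for n,g in G.items():
    for c in("top","side"):
        print(n,c,*fit(c,cv2.imread(f"pics/{c}0.png"),M[n],*g,a0=0 if 'square' in n else None,n=140 if c=='side' else 80))
E
```

```text
jar_small_mouth top [421.593 -13.258] 11.1 404
jar_small_mouth side [422.486 -13.804] 76.9 801
jar_medium_mouth top [595.705 114.156] 22.0 774
jar_medium_mouth side [597.562 112.695] 120.8 1432
jar_large_mouth top [ 618.713 -305.048] 53.3 1280
jar_large_mouth side [ 619.357 -305.27 ] 90.1 1095
jar_square_mouth top [ 435.746 -159.721    1.293] 11.5 901
jar_square_mouth side [ 4.36181e+02 -1.56115e+02 -2.71000e-01] 14.7 1391
lid_small_knob top [592.306 316.388] 9.3 446
lid_small_knob side [591.339 318.873] 30.8 1021
lid_medium_knob top [437.737 157.355] 7.9 855
lid_medium_knob side [437.277 160.031] 35.4 1575
lid_large_knob top [433.903 326.37 ] 13.6 1330
lid_large_knob side [432.056 329.612] 12.1 3009Traceback (most recent call last):
  File "<stdin>", line 5, in <module>
  File "fit.py", line 34, in fit
    rs=[minimize(cost,s,method='Nelder-Mead',options=dict(initial_simplex=np.array([s]+[[v+(k==i)*(8 if i<2 else .15) for i,v in enumerate(s)] for k in range(len(s))]),xatol=.02,fatol=.01)) for s in st]
        ~~~~~~~~^^^^^^^^^^^^^^^^^^^^^^^^^^^^^^^^^^^^^^^^^^^^^^^^^^^^^^^^^^^^^^^^^^^^^^^^^^^^^^^^^^^^^^^^^^^^^^^^^^^^^^^^^^^^^^^^^^^^^^^^^^^^^^^^^^^^^^^^^^^^^^^^^^^^^^^^^^^^^^^^^^^^^^^^^^^^^
    res = _minimize_neldermead(fun, x0, args, callback, bounds=bounds,
                               **options)
    fxr = func(xr)
    fx = function(np.copy(x), *(wrapper_args + args))
  File "fit.py", line 32, in <lambda>
    cost=lambda p:(((render(cam,parts,p[0],p[1],p[2] if len(p)>2 else 0,box)-t)*vis)**2).sum()
                     ~~~~~~^^^^^^^^^^^^^^^^^^^^^^^^^^^^^^^^^^^^^^^^^^^^^^^^^
  File "fit.py", line 15, in render
    q=proj(cam,Q); q=((np.c_[q[:,1]-c0,q[:,0]-r0]+.5)*S-.5).astype(np.float32)
  File "h.py", line 10, in proj
    c=get_calibration(cam);E=np.array(c["extrinsics"],float)
ValueError: time passes only in moves, steps and waits
```

```bash
sed -i '2a import functools; get_calibration=functools.lru_cache(None)(get_calibration)' h.py
python3 - <<'E'
from fit import *
g=(421,-312)
for c in("top","side"): print(c,*fit(c,cv2.imread(f"pics/{c}0.png"),M["lid_square_knob"],*g,a0=0,n=140 if c=='side' else 80))
im=cv2.imread("pics/side0.png")
n='jar_square_mouth';print(*fit('side',im,M[n],437,-166,a0=0,n=140))
s=sensors.state();print(s['tcp_pos'],s['orientation'],s['time_s'])
E
```

```text
top [ 4.25108e+02 -3.17194e+02  2.05000e-01] 12.4 950
side [ 4.24903e+02 -3.13575e+02  2.13000e-01] 17.3 695
[ 4.36181e+02 -1.56115e+02 -2.71000e-01] 14.7 1391
[ 211.01607656 -507.92737638  231.35370263] [ 3.08081244e+00  6.14482976e-01 -2.72415690e-05] 1.1
```

Emit:
step_arm(
  motion=[
    [[0, 0, 0], [1, 1, 0], 1],
    [[0, 0, 0], [1, 1, 0], 1],
    [[0, 0, 0], [1, 1, 0], 1],
    [[0, 0, 0], [1, 1, 0], 1],
    [[0, 0, 0], [1, 1, 0], 1],
    [[0, 0, 0], [1, 1, 0], 1],
    [[0, 0, 0], [1, 1, 0], 1],
    [[0, 0, 0], [1, 1, 0], 1],
    [[0, 0, 0], [1, 1, 0], 1],
    [[0, 0, 0], [1, 1, 0], 1],
  ],
)

```text
time_s: 2.35
tcp_pos: [460.3, -258.9, 231.4]
orientation: [3.081, 0.611, -0.0]
ft_force: [-0.3, 0.3, -1.3]
grip_width: 0.998
grip_force: 0.0
```

Emit:
step_arm(
  motion=[
    [[0, 0, 0], [0, 1, 0], 1],
    [[0, 0, 0], [0, 1, 0], 1],
    [[0, 0, 0], [0, 1, 0], 1],
    [[0, 0, 0], [0, 1, 0], 1],
    [[0, 0, 0], [0, 1, 0], 1],
    [[0, 0, 0], [0, 1, 0], 1],
    [[0, 0, 0], [0, 1, 0], 1],
    [[0, 0, 0], [0, 1, 0], 1],
    [[0, 0, 0], [0, 1, 0], 1],
    [[0, 0, 0], [0, 1, 0], 1],
  ],
)

```text
time_s: 3.6
tcp_pos: [461.1, -8.4, 231.3]
orientation: [3.081, 0.613, -0.0]
ft_force: [0.1, -0.4, 0.3]
grip_width: 0.999
grip_force: 0.0
```

Emit:
step_arm(
  motion=[
    [[0, 0, 0], [0.524, 1, 0], 1],
    [[0, 0, 0], [0.524, 1, 0], 1],
    [[0, 0, 0], [0.524, 1, 0], 1],
    [[0, 0, 0], [0.524, 1, 0], 1],
    [[0, 0, 0], [0.524, 1, 0], 1],
    [[0, 0, 0], [0.524, 1, 0], 1],
    [[0, 0, 0], [0.524, 1, 0], 1],
    [[0, 0, 0], [0.524, 1, 0], 1],
    [[0, 0, 0], [0.524, 1, 0], 1],
    [[0, 0, 0], [0.524, 1, 0], 1],
  ],
)

```text
time_s: 4.85
tcp_pos: [592.0, 241.4, 231.8]
orientation: [3.081, 0.613, 0.001]
ft_force: [0.4, -0.1, -0.4]
grip_width: 0.996
grip_force: 0.0
```

Emit:
step_arm(
  motion=[
    [[0, 0, 0], [0, 0.302, -0.2], 1],
    [[0, 0, 0], [0, 0.302, -0.4], 1],
    [[0, 0, 0], [0, 0.302, -0.6], 1],
    [[0, 0, 0], [0, 0.302, -0.7], 1],
    [[0, 0, 0], [0, 0.302, -0.78], 1],
    [[0, 0, 0], [0, 0.302, -0.82], 1],
    [[0, 0, 0], [0, 0.302, -0.845], 1],
    [[0, 0, 0], [0, 0.302, -0.845], 1],
    [[0, 0, 0], [0, 0.302, -0.845], 1],
    [[0, 0, 0], [0, 0.302, -0.845], 1],
  ],
)

```text
time_s: 6.1
tcp_pos: [592.6, 317.8, 21.1]
orientation: [-3.081, -0.614, -0.003]
ft_force: [-0.7, -0.0, -0.3]
grip_width: 1.003
grip_force: 0.0
```

```bash
python3 - <<'E'
from h import *
s=sensors.state();print(s['tcp_pos'],s['joints'])
im=grab_frame("side");c=cv2.resize(im[240:400,130:390],None,fx=3,fy=3,interpolation=cv2.INTER_CUBIC);cv2.imwrite("pics/s1.png",c)
E
```

```text
[592.58772835 317.78365672  21.13222787] [ 4.07997387e-01  4.70388896e-01  1.31946140e+00 -7.27514653e-05
  1.35002210e+00  1.58506562e+00]
```

View pics/s1.png

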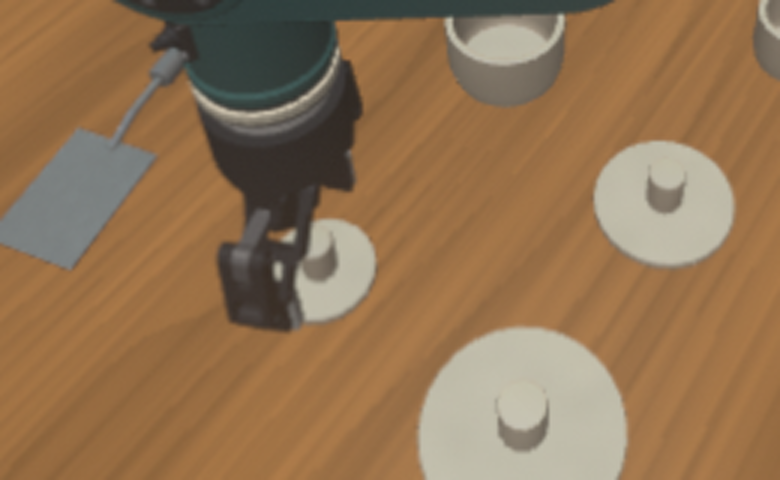

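The near finger is at crop (260,285) and the knob at (317,255), so the knob lies between the fingers. Now I'll close, then lift.

Emit:
step_arm(
  motion=[
    [[0, 0, 0], [0, 0, 0], 0.5],
    [[0, 0, 0], [0, 0, 0], 0.3],
    [[0, 0, 0], [0, 0, 0], 0.15],
    [[0, 0, 0], [0, 0, 0], 0.1],
    [[0, 0, 0], [0, 0, 0], 0.1],
    [[0, 0, 0], [0, 0, 0], 0.1],
    [[0, 0, 0], [0, 0, 0], 0.1],
    [[0, 0, 0], [0, 0, 0], 0.1],
    [[0, 0, 0], [0, 0, 0], 0.1],
    [[0, 0, 0], [0, 0, 0], 0.1],
  ],
)

```text
time_s: 7.4
tcp_pos: [592.2, 317.7, 20.3]
orientation: [-3.081, -0.615, -0.001]
ft_force: [-0.9, 0.2, 0.5]
grip_width: 0.234
grip_force: 58.9
```

Emit:
step_arm(
  motion=[
    [[0, 0, 0], [0, 0, 0.05], 0.1],
    [[0, 0, 0], [0, 0, 0.15], 0.1],
    [[0, 0, 0], [0, 0, 0.3], 0.1],
    [[0, 0, 0], [0, 0, 0.44], 0.1],
    [[0, 0, 0], [-0.08, -0.15, 0.44], 0.1],
    [[0, 0, 0], [-0.16, -0.32, 0.44], 0.1],
    [[0, 0, 0], [-0.25, -0.48, 0.44], 0.1],
    [[0, 0, 0], [-0.32, -0.62, 0.44], 0.1],
    [[0, 0, 0], [-0.34, -0.66, 0.44], 0.1],
    [[0, 0, 0], [-0.34, -0.66, 0.44], 0.1],
  ],
)

```text
time_s: 8.65
tcp_pos: [507.2, 152.5, 130.6]
orientation: [-3.081, -0.613, -0.002]
ft_force: [0.1, -0.7, -1.6]
grip_width: 0.233
grip_force: 58.8
```

Emit:
step_arm(
  motion=[
    [[0, 0, 0], [-0.08, -0.15, 0], 0.1],
    [[0, 0, 0], [-0.16, -0.32, 0], 0.1],
    [[0, 0, 0], [-0.25, -0.48, 0], 0.1],
    [[0, 0, 0], [-0.32, -0.62, 0], 0.1],
    [[0, 0, 0], [-0.34, -0.661, 0], 0.1],
    [[0, 0, 0], [-0.34, -0.661, 0], 0.1],
    [[0, 0, 0], [-0.34, -0.661, -0.06], 0.1],
    [[0, 0, 0], [-0.34, -0.661, -0.12], 0.1],
    [[0, 0, 0], [-0.34, -0.661, -0.16], 0.1],
    [[0, 0, 0], [-0.34, -0.661, -0.16], 0.1],
  ],
)

```text
time_s: 9.9
tcp_pos: [421.0, -12.2, 88.4]
orientation: [-3.08, -0.615, 0.005]
ft_force: [0.4, -0.0, -0.8]
grip_width: 0.232
grip_force: 58.9
```

```bash
python3 - <<'E'
from h import *
s=sensors.state();print(s['tcp_pos'],s['grip_width'],s['grip_force'],s['ft_force'])
im=grab_frame("side");a=cv2.resize(im[150:310,310:510],None,fx=3,fy=3,interpolation=cv2.INTER_CUBIC);cv2.imwrite("pics/s2.png",a)
E
```

```text
[421.01531659 -12.17106402  88.39151661] 0.23186451006980555 58.925510389963165 [ 0.40628634 -0.03799907 -0.76928464]
```

View pics/s2.png

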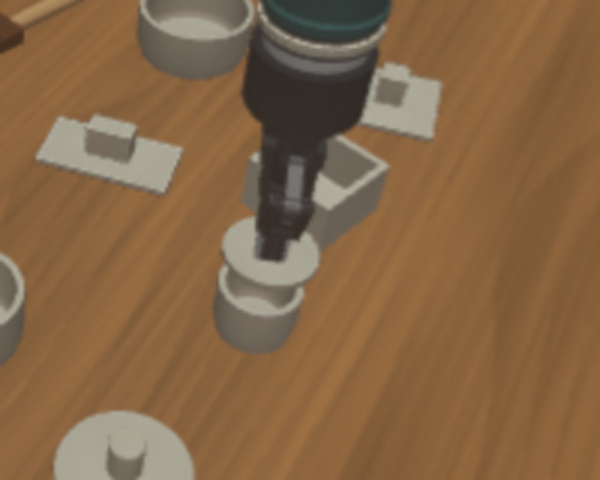

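The lid is held level at crop (270,250), above the jar at (260,290). Next I'll lower it slowly.

Emit:
step_arm(
  motion=[
    [[0, 0, 0], [0, 0, -0.03], 0.1],
    [[0, 0, 0], [0, 0, -0.06], 0.1],
    [[0, 0, 0], [0, 0, -0.08], 0.1],
    [[0, 0, 0], [0, 0, -0.095], 0.1],
    [[0, 0, 0], [0, 0, -0.105], 0.1],
    [[0, 0, 0], [0, 0, -0.112], 0.1],
    [[0, 0, 0], [0, 0, -0.117], 0.1],
    [[0, 0, 0], [0, 0, -0.12], 0.1],
    [[0, 0, 0], [0, 0, -0.12], 0.1],
    [[0, 0, 0], [0, 0, -0.12], 0.1],
  ],
)

```text
time_s: 11.2
tcp_pos: [422.1, -12.7, 60.2]
orientation: [3.081, 0.615, 0.0]
ft_force: [0.5, -0.9, -1.1]
grip_width: 0.234
grip_force: 58.9
```

```bash
python3 - <<'E'
from h import *
s=sensors.state();print(s['tcp_pos'],s['grip_width'],s['grip_force'],s['ft_force'])
im=grab_frame("side");a=cv2.resize(im[205:285,350:450],None,fx=6,fy=6,interpolation=cv2.INTER_CUBIC);cv2.imwrite("pics/s3.png",a)
E
```

```text
[422.10377486 -12.69008669  60.17233586] 0.23443093075859217 58.94095616124105 [ 0.49207085 -0.87699591 -1.06197939]
```

View pics/s3.png

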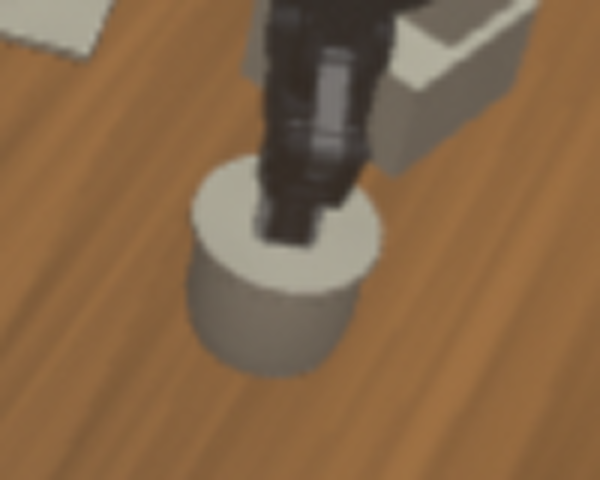

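```bash
python3 - <<'E'
from fit import *
for nm,P in(("plate",prism('o',68,49,56)),("jar",prism('o',62,0,48))):
    P=P+np.array([422.1,-12.6,0]); q=(proj("side",P)-[205,350])*6
    print(nm,"rows",q[:,0].min(),q[:,0].max(),"cols",q[:,1].min(),q[:,1].max())
P0=proj("side",[[422,-12,50],[432,-12,50],[422,-2,50]]);print((P0[1:]-P0[0])*6)
E
```

```text
plate rows 143.5253833767366 297.08749237318324 cols 186.96705169767347 380.75995389702393
jar rows 164.25796825892104 377.9114805152034 cols 178.83921067819063 368.22722197119595
[[-11.45292011 -25.48499189]
 [ 17.34759209 -11.44212638]]
```

Plate and jar silhouettes match the prediction within about 1 mm. Next is the final 1 mm, then release and lift.

Emit:
step_arm(
  motion=[
    [[0, 0, 0], [0, 0, -0.002], 0.1],
    [[0, 0, 0], [0, 0, -0.004], 0.1],
    [[0, 0, 0], [0, 0, -0.004], 0.1],
    [[0, 0, 0], [0, 0, -0.004], 0.3],
    [[0, 0, 0], [0, 0, -0.004], 0.5],
    [[0, 0, 0], [0, 0, -0.004], 1],
    [[0, 0, 0], [0, 0, -0.004], 1],
    [[0, 0, 0], [0, 0, -0.004], 1],
    [[0, 0, 0], [0, 0, -0.004], 1],
    [[0, 0, 0], [0, 0, -0.004], 1],
  ],
)

```text
time_s: 12.5
tcp_pos: [422.0, -12.6, 59.1]
orientation: [3.081, 0.615, -0.0]
ft_force: [0.3, 0.1, 0.2]
grip_width: 1.002
grip_force: 0.0
```

Emit:
step_arm(
  motion=[
    [[0, 0, 0], [0, 0, 0.06], 1],
    [[0, 0, 0], [0, 0, 0.16], 1],
    [[0, 0, 0], [0, 0, 0.3], 1],
    [[0, 0, 0], [0, 0, 0.36], 1],
    [[0, 0, 0], [0.062, 0.2, 0.36], 1],
    [[0, 0, 0], [0.062, 0.45, 0.36], 1],
    [[0, 0, 0], [0.062, 0.6, 0.36], 1],
    [[0, 0, 0], [0.062, 0.685, 0.36], 1],
    [[0, 0, 0], [0.062, 0.685, 0.36], 1],
    [[0, 0, 0], [0.062, 0.685, 0.36], 1],
  ],
)

```text
time_s: 13.75
tcp_pos: [437.4, 157.9, 148.9]
orientation: [3.08, 0.614, -0.001]
ft_force: [0.4, -0.2, 0.2]
grip_width: 1.0
grip_force: 0.0
```

```bash
python3 - <<'E'
from fit import *
s=sensors.state();print(s['tcp_pos'])
im=grab_frame("side");a=cv2.resize(im[190:320,310:470],None,fx=5,fy=5,interpolation=cv2.INTER_CUBIC)[:600];cv2.imwrite("pics/s4.png",a)
E
```

```text
[437.41066338 157.94730821 148.88144862]
```

View pics/s4.png

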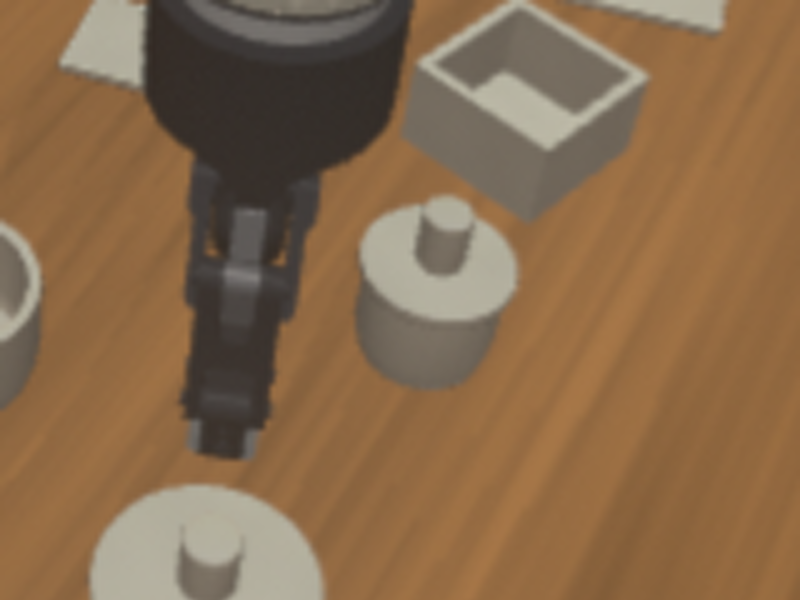

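The small lid is seated flat on its jar (crop 438,260). Next is the medium lid.

Emit:
step_arm(
  motion=[
    [[0, 0, 0], [0, 0, -0.15], 1],
    [[0, 0, 0], [0, 0, -0.3], 1],
    [[0, 0, 0], [0, 0, -0.4], 1],
    [[0, 0, 0], [0, 0, -0.47], 1],
    [[0, 0, 0], [0, 0, -0.505], 1],
    [[0, 0, 0], [0, 0, -0.516], 1],
    [[0, 0, 0], [0, 0, -0.516], 1],
    [[0, 0, 0], [0, 0, -0.516], 1],
    [[0, 0, 0], [0, 0, -0.516], 0.6],
    [[0, 0, 0], [0, 0, -0.516], 0.4],
  ],
)

```text
time_s: 15.05
tcp_pos: [437.7, 158.7, 20.4]
orientation: [3.081, 0.615, 0.001]
ft_force: [-0.4, 0.2, 0.2]
grip_width: 0.604
grip_force: 0.0
```

Emit:
step_arm(
  motion=[
    [[0, 0, 0], [0, 0, 0], 0.2],
    [[0, 0, 0], [0, 0, 0], 0.1],
    [[0, 0, 0], [0, 0, 0], 0.1],
    [[0, 0, 0], [0, 0, 0], 0.1],
    [[0, 0, 0], [0, 0, 0], 0.1],
    [[0, 0, 0], [0, 0, 0], 0.1],
    [[0, 0, 0], [0, 0, 0], 0.1],
    [[0, 0, 0], [0, 0, 0.04], 0.1],
    [[0, 0, 0], [0, 0, 0.1], 0.1],
    [[0, 0, 0], [0, 0, 0.1], 0.1],
  ],
)

```text
time_s: 16.3
tcp_pos: [438.7, 158.9, 46.8]
orientation: [-3.081, -0.615, -0.005]
ft_force: [-0.3, 0.8, -0.8]
grip_width: 0.26
grip_force: 58.8
```

Emit:
step_arm(
  motion=[
    [[0, 0, 0], [0, 0, 0.1], 0.1],
    [[0, 0, 0], [0, 0, 0.22], 0.1],
    [[0, 0, 0], [0, 0, 0.3], 0.1],
    [[0, 0, 0], [0.12, -0.03, 0.3], 0.1],
    [[0, 0, 0], [0.3, -0.08, 0.3], 0.1],
    [[0, 0, 0], [0.48, -0.13, 0.3], 0.1],
    [[0, 0, 0], [0.59, -0.165, 0.3], 0.1],
    [[0, 0, 0], [0.634, -0.177, 0.3], 0.1],
    [[0, 0, 0], [0.634, -0.177, 0.3], 0.1],
    [[0, 0, 0], [0.634, -0.177, 0.3], 0.1],
  ],
)

```text
time_s: 17.55
tcp_pos: [594.9, 114.8, 120.0]
orientation: [-3.08, -0.616, 0.002]
ft_force: [-0.7, 0.2, -0.7]
grip_width: 0.265
grip_force: 58.9
```

Emit:
step_arm(
  motion=[
    [[0, 0, 0], [0, 0, -0.07], 0.1],
    [[0, 0, 0], [0, 0, -0.13], 0.1],
    [[0, 0, 0], [0, 0, -0.16], 0.1],
    [[0, 0, 0], [0, 0, -0.18], 0.1],
    [[0, 0, 0], [0, 0, -0.195], 0.1],
    [[0, 0, 0], [0, 0, -0.205], 0.1],
    [[0, 0, 0], [0, 0, -0.212], 0.1],
    [[0, 0, 0], [0, 0, -0.216], 0.1],
    [[0, 0, 0], [0, 0, -0.216], 0.1],
    [[0, 0, 0], [0, 0, -0.216], 0.1],
  ],
)

```text
time_s: 18.8
tcp_pos: [596.1, 114.3, 66.3]
orientation: [3.081, 0.615, 0.0]
ft_force: [-0.0, -0.9, -0.1]
grip_width: 0.259
grip_force: 58.9
```

```bash
python3 - <<'E'
from fit import *
s=sensors.state();print(s['tcp_pos'],s['ft_force'],s['ft_torque'])
im=grab_frame("side");a=cv2.resize(im[200:300,240:360],None,fx=6,fy=6,interpolation=cv2.INTER_CUBIC);cv2.imwrite("pics/s5.png",a)
for nm,P in(("plate",prism('o',92,55,62)),("jar",prism('o',86,0,54))):
    P=P+np.array([596,114.5,0]); q=(proj("side",P)-[200,240])*6
    print(nm,"rows",q[:,0].min(),q[:,0].max(),"cols",q[:,1].min(),q[:,1].max())
E
```

```text
[596.13005072 114.33661171  66.25666066] [-0.00941239 -0.90962847 -0.06215024] [-0.06761948 -0.04578811  0.00925099]
plate rows 156.54125696283506 363.8018134308387 cols 215.4749595973384 475.3832379990605
jar rows 177.43213801786817 455.6348681971824 cols 225.36075652805835 466.6505747904648
```

View pics/s5.png

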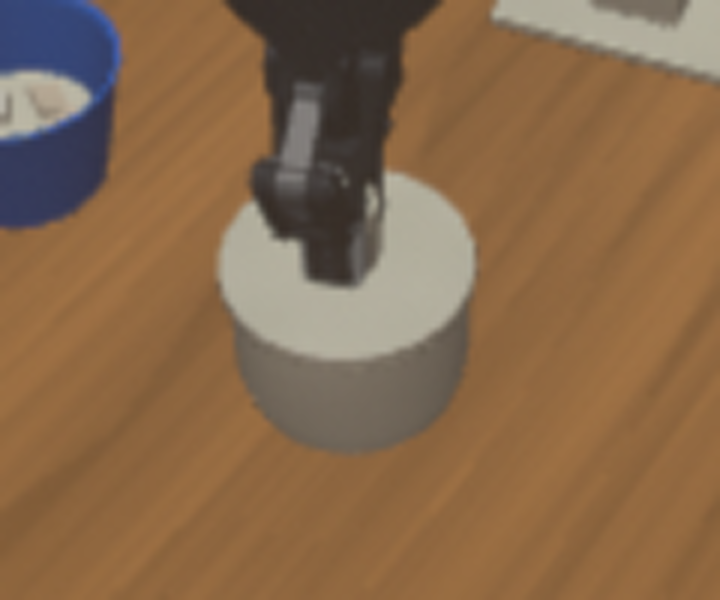

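Plate (cols 218–476) and jar (234–468) are centred within about 1.5 mm. Releasing.

Emit:
step_arm(
  motion=[
    [[0, 0, 0], [0, 0, -0.002], 0.1],
    [[0, 0, 0], [0, 0, -0.004], 0.1],
    [[0, 0, 0], [0, 0, -0.004], 0.1],
    [[0, 0, 0], [0, 0, -0.004], 0.3],
    [[0, 0, 0], [0, 0, -0.004], 0.5],
    [[0, 0, 0], [0, 0, -0.004], 1],
    [[0, 0, 0], [0, 0, -0.004], 1],
    [[0, 0, 0], [0, 0, -0.004], 1],
    [[0, 0, 0], [0, 0, -0.004], 1],
    [[0, 0, 0], [0, 0, 0.02], 1],
  ],
)

```text
time_s: 20.1
tcp_pos: [595.5, 114.3, 70.6]
orientation: [-3.081, -0.615, 0.002]
ft_force: [-0.3, 0.3, -0.4]
grip_width: 1.005
grip_force: 0.0
```

Emit:
step_arm(
  motion=[
    [[0, 0, 0], [0, 0, 0.1], 1],
    [[0, 0, 0], [0, 0, 0.24], 1],
    [[0, 0, 0], [0, 0, 0.34], 1],
    [[0, 0, 0], [-0.15, 0.2, 0.34], 1],
    [[0, 0, 0], [-0.3, 0.4, 0.34], 1],
    [[0, 0, 0], [-0.46, 0.6, 0.34], 1],
    [[0, 0, 0], [-0.6, 0.79, 0.34], 1],
    [[0, 0, 0], [-0.652, 0.854, 0.34], 1],
    [[0, 0, 0], [-0.652, 0.854, 0.34], 1],
    [[0, 0, 0], [-0.652, 0.854, 0.34], 1],
  ],
)

```text
time_s: 21.35
tcp_pos: [433.7, 327.2, 156.4]
orientation: [3.081, 0.613, 0.001]
ft_force: [-0.7, 0.4, -0.5]
grip_width: 0.999
grip_force: 0.0
```

```bash
python3 - <<'E'
from fit import *
s=sensors.state();print(s['tcp_pos'])
im=grab_frame("side");a=cv2.resize(im[180:400,180:420],None,fx=2.5,fy=2.5,interpolation=cv2.INTER_CUBIC);cv2.imwrite("pics/s6.png",a)
E
```

```text
[433.71276676 327.17957831 156.36257934]
```

View pics/s6.png

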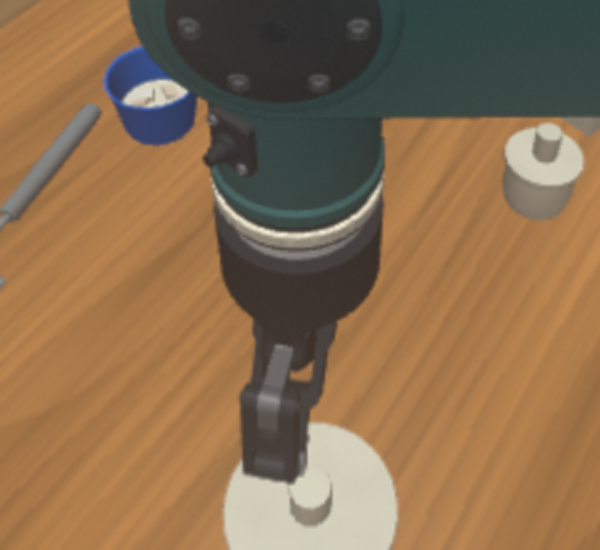

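The arm hides the medium jar; the large lid's knob is at crop (310,490), below the gripper. Next I'll descend and grip it.

Emit:
step_arm(
  motion=[
    [[0, 0, 0], [0, 0, -0.15], 1],
    [[0, 0, 0], [0, 0, -0.3], 1],
    [[0, 0, 0], [0, 0, -0.42], 1],
    [[0, 0, 0], [0, 0, -0.5], 1],
    [[0, 0, 0], [0, 0, -0.535], 1],
    [[0, 0, 0], [0, 0, -0.544], 1],
    [[0, 0, 0], [0, 0, -0.544], 1],
    [[0, 0, 0], [0, 0, -0.544], 1],
    [[0, 0, 0], [0, 0, -0.544], 0.6],
    [[0, 0, 0], [0, 0, -0.544], 0.4],
  ],
)

```text
time_s: 22.65
tcp_pos: [433.2, 328.0, 20.5]
orientation: [-3.081, -0.615, -0.001]
ft_force: [0.3, -0.1, -0.7]
grip_width: 0.606
grip_force: 0.0
```

Emit:
step_arm(
  motion=[
    [[0, 0, 0], [0, 0, 0], 0.2],
    [[0, 0, 0], [0, 0, 0], 0.1],
    [[0, 0, 0], [0, 0, 0], 0.1],
    [[0, 0, 0], [0, 0, 0], 0.1],
    [[0, 0, 0], [0, 0, 0], 0.1],
    [[0, 0, 0], [0, 0, 0], 0.1],
    [[0, 0, 0], [0, 0, 0], 0.1],
    [[0, 0, 0], [0, 0, 0.1], 0.1],
    [[0, 0, 0], [0, 0, 0.26], 0.1],
    [[0, 0, 0], [0, 0, 0.4], 0.1],
  ],
)

```text
time_s: 23.9
tcp_pos: [432.1, 327.2, 119.5]
orientation: [3.08, 0.614, -0.005]
ft_force: [0.1, 0.3, -1.1]
grip_width: 0.303
grip_force: 59.4
```

Emit:
step_arm(
  motion=[
    [[0, 0, 0], [0.02, -0.08, 0.08], 0.1],
    [[0, 0, 0], [0.07, -0.24, 0.08], 0.1],
    [[0, 0, 0], [0.12, -0.42, 0.08], 0.1],
    [[0, 0, 0], [0.17, -0.6, 0.08], 0.1],
    [[0, 0, 0], [0.22, -0.75, 0.08], 0.1],
    [[0, 0, 0], [0.24, -0.82, 0.08], 0.1],
    [[0, 0, 0], [0.247, -0.843, 0.08], 0.1],
    [[0, 0, 0], [0.247, -0.843, 0.08], 0.1],
    [[0, 0, 0], [0.247, -0.843, 0.08], 0.1],
    [[0, 0, 0], [0.247, -0.843, 0.08], 0.1],
  ],
)

```text
time_s: 25.15
tcp_pos: [494.5, 118.0, 140.1]
orientation: [-3.08, -0.617, -0.0]
ft_force: [-0.1, 0.2, -2.4]
grip_width: 0.302
grip_force: 59.5
```

Emit:
step_arm(
  motion=[
    [[0, 0, 0], [0.02, -0.08, 0], 0.1],
    [[0, 0, 0], [0.07, -0.24, 0], 0.1],
    [[0, 0, 0], [0.12, -0.42, 0], 0.1],
    [[0, 0, 0], [0.17, -0.6, 0], 0.1],
    [[0, 0, 0], [0.22, -0.75, 0], 0.1],
    [[0, 0, 0], [0.24, -0.82, 0], 0.1],
    [[0, 0, 0], [0.247, -0.843, 0], 0.1],
    [[0, 0, 0], [0.247, -0.843, 0], 0.1],
    [[0, 0, 0], [0.247, -0.843, 0], 0.1],
    [[0, 0, 0], [0.247, -0.843, 0], 0.1],
  ],
)

```text
time_s: 26.4
tcp_pos: [556.4, -92.7, 140.2]
orientation: [-3.08, -0.617, -0.0]
ft_force: [-0.1, 0.3, -1.9]
grip_width: 0.302
grip_force: 59.5
```

```bash
python3 - <<'E'
import fit
from fit import *
print(sensors.state()['tcp_pos'])
for th in(.36,.4,.44,.48):
    def cl(im,th=th):
        f=im.astype(int); return ((f.max(2)-f.min(2))/(f.max(2)+1)<th).astype(np.uint8)
    fit.clay=cl
    for c in("top","side"): print(th,c,*fit.fit(c,cv2.imread(f"pics/{c}0.png"),M["jar_large_mouth"],615,-303,n=140 if c=='side' else 80))
E
```

```text
[556.41677546 -92.66099924 140.21144053]Traceback (most recent call last):
  File "<stdin>", line 8, in <module>
AttributeError: 'function' object has no attribute 'fit'
```

```bash
python3 - <<'E'
import fit as F, numpy as np, cv2
for th in(.36,.4,.45,.5):
    def cl(im,th=th):
        f=im.astype(int); return ((f.max(2)-f.min(2))/(f.max(2)+1)<th).astype(np.uint8)
    F.clay=cl
    for n,g in(("jar_large_mouth",(615,-303)),("jar_medium_mouth",(596,114))):
      for c in("top","side"): print(th,n,c,*F.fit(c,cv2.imread(f"pics/{c}0.png"),F.M[n],*g,n=140 if c=='side' else 80))
E
```

```text
0.36 jar_large_mouth top [ 618.774 -305.833] 48.2 1287
0.36 jar_large_mouth side [ 619.468 -305.147] 79.9 1108
0.36 jar_medium_mouth top [595.706 114.308] 19.2 779
0.36 jar_medium_mouth side [597.145 112.866] 111.5 1447
0.4 jar_large_mouth top [ 618.506 -304.989] 43.0 1295
0.4 jar_large_mouth side [ 619.426 -304.275] 64.6 1129
0.4 jar_medium_mouth top [595.807 114.354] 17.6 783
0.4 jar_medium_mouth side [596.695 113.316] 95.2 1467
0.45 jar_large_mouth top [ 618.708 -305.338] 35.8 1305
0.45 jar_large_mouth side [ 619.119 -303.462] 40.3 1160
0.45 jar_medium_mouth top [595.832 114.244] 13.7 793
0.45 jar_medium_mouth side [596.468 113.617] 75.5 1494
0.5 jar_large_mouth top [ 618.787 -305.111] 26.7 1321
0.5 jar_large_mouth side [ 618.874 -303.112] 32.8 1185
0.5 jar_medium_mouth top [595.725 114.35 ] 13.5 795
0.5 jar_medium_mouth side [596.048 113.891] 58.5 1536
```

Emit:
step_arm(
  motion=[
    [[0, 0, 0], [0.02, -0.08, 0], 0.1],
    [[0, 0, 0], [0.07, -0.24, 0], 0.1],
    [[0, 0, 0], [0.12, -0.42, 0], 0.1],
    [[0, 0, 0], [0.17, -0.6, 0], 0.1],
    [[0, 0, 0], [0.22, -0.75, 0], 0.1],
    [[0, 0, 0], [0.24, -0.82, 0], 0.1],
    [[0, 0, 0], [0.249, -0.842, 0], 0.1],
    [[0, 0, 0], [0.249, -0.842, 0], 0.1],
    [[0, 0, 0], [0.249, -0.842, 0], 0.1],
    [[0, 0, 0], [0.249, -0.842, 0], 0.1],
  ],
)

```text
time_s: 27.65
tcp_pos: [618.8, -303.0, 140.5]
orientation: [3.08, 0.617, 0.0]
ft_force: [0.5, 0.6, -2.3]
grip_width: 0.307
grip_force: 59.6
```

Emit:
step_arm(
  motion=[
    [[0, 0, 0], [0, 0, -0.1], 0.1],
    [[0, 0, 0], [0, 0, -0.19], 0.1],
    [[0, 0, 0], [0, 0, -0.235], 0.1],
    [[0, 0, 0], [0, 0, -0.26], 0.1],
    [[0, 0, 0], [0, 0, -0.28], 0.1],
    [[0, 0, 0], [0, 0, -0.292], 0.1],
    [[0, 0, 0], [0, 0, -0.3], 0.1],
    [[0, 0, 0], [0, 0, -0.304], 0.1],
    [[0, 0, 0], [0, 0, -0.304], 0.1],
    [[0, 0, 0], [0, 0, -0.304], 0.1],
  ],
)

```text
time_s: 28.9
tcp_pos: [618.9, -304.2, 64.3]
orientation: [3.081, 0.615, 0.0]
ft_force: [0.6, 0.4, -2.5]
grip_width: 0.304
grip_force: 59.6
```

```bash
python3 - <<'E'
from fit import *
s=sensors.state();print(s['tcp_pos'],s['ft_force'],s['ft_torque'])
im=grab_frame("side");a=cv2.resize(im[110:210,300:420],None,fx=6,fy=6,interpolation=cv2.INTER_CUBIC);cv2.imwrite("pics/s7.png",a)
for nm,P in(("plate",prism('o',116,53,60)),("jar",prism('o',110,0,52))):
    P=P+np.array([618.8,-304,0]); q=(proj("side",P)-[110,300])*6
    print(nm,"rows",q[:,0].min(),q[:,0].max(),"cols",q[:,1].min(),q[:,1].max())
E
```

```text
[ 618.87676527 -304.22242475   64.27177524] [ 0.64524343  0.42543145 -2.50662922] [-0.01120838 -0.01982803 -0.01150445]
plate rows 162.93139988378778 310.9002197621764 cols 331.7879512847935 577.6313478452546
jar rows 179.98345637877856 397.95745777676007 cols 329.3763128302934 568.6811874332931
```

View pics/s7.png

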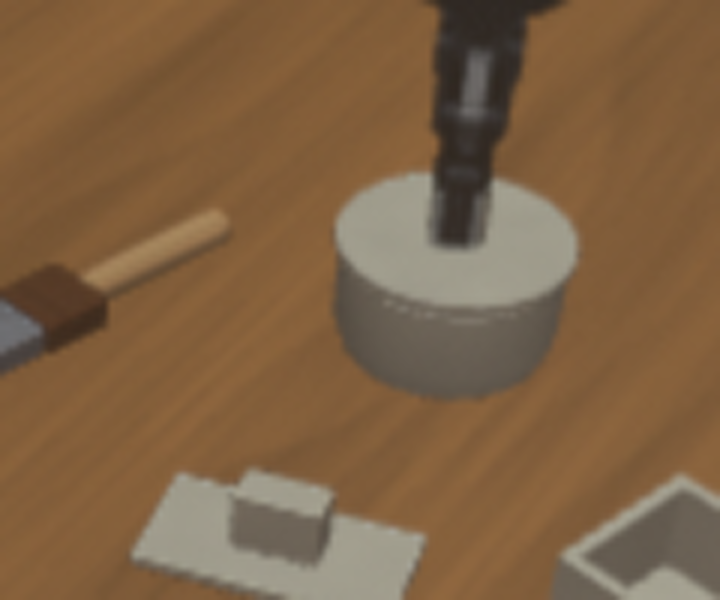

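The lid is centred (plate cols 335–578 against a predicted 332–578). Release, then on to the square lid.

Emit:
step_arm(
  motion=[
    [[0, 0, 0], [0, 0, -0.002], 0.1],
    [[0, 0, 0], [0, 0, -0.004], 0.1],
    [[0, 0, 0], [0, 0, -0.004], 0.1],
    [[0, 0, 0], [0, 0, -0.004], 0.3],
    [[0, 0, 0], [0, 0, -0.004], 0.5],
    [[0, 0, 0], [0, 0, -0.004], 1],
    [[0, 0, 0], [0, 0, -0.004], 1],
    [[0, 0, 0], [0, 0, -0.004], 1],
    [[0, 0, 0], [0, 0, -0.004], 1],
    [[0, 0, 0], [0, 0, 0.02], 1],
  ],
)

```text
time_s: 30.2
tcp_pos: [618.4, -303.9, 68.5]
orientation: [-3.08, -0.614, 0.002]
ft_force: [1.0, 0.6, 0.3]
grip_width: 1.0
grip_force: 0.0
```

Emit:
step_arm(
  motion=[
    [[0, 0, 0], [0, 0, 0.1], 1],
    [[0, 0, 0], [0, 0, 0.24], 1],
    [[0, 0, 0], [0, 0, 0.34], 1],
    [[0, 0, -0.02], [-0.2, -0.02, 0.34], 1],
    [[0, 0, -0.04], [-0.42, -0.03, 0.34], 1],
    [[0, 0, -0.059], [-0.62, -0.04, 0.34], 1],
    [[0, 0, -0.059], [-0.775, -0.046, 0.34], 1],
    [[0, 0, -0.059], [-0.775, -0.046, 0.34], 1],
    [[0, 0, -0.059], [-0.775, -0.046, 0.34], 1],
    [[0, 0, -0.059], [-0.775, -0.046, 0.34], 1],
  ],
)

```text
time_s: 31.45
tcp_pos: [426.1, -315.7, 154.3]
orientation: [3.124, 0.328, 0.001]
ft_force: [-0.1, -0.5, 0.8]
grip_width: 0.999
grip_force: 0.0
```

```bash
python3 - <<'E'
from fit import *
s=sensors.state();print(s['tcp_pos'],s['orientation'],s['joints'])
im=grab_frame("side");a=cv2.resize(im[110:270,190:500],None,fx=2.5,fy=2.5,interpolation=cv2.INTER_CUBIC);cv2.imwrite("pics/s8.png",a)
E
```

```text
[ 426.09955442 -315.68850116  154.2817722 ] [3.12401945e+00 3.28313492e-01 9.65562406e-04] [-7.44708245e-01  7.10188418e-02  1.54135309e+00  2.18355145e-04
  1.52853790e+00  6.16661067e-01]
```

View pics/s8.png

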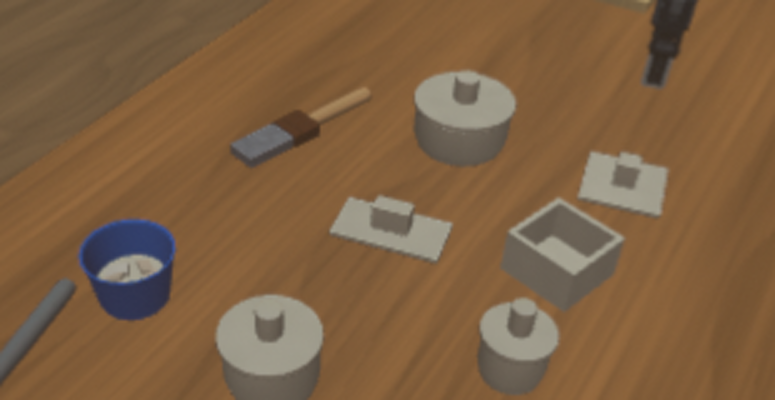

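All three round lids are seated: crop (465,110), (270,335), (520,340). Now the square lid.

Emit:
step_arm(
  motion=[
    [[0, 0, 0], [0, 0, -0.15], 1],
    [[0, 0, 0], [0, 0, -0.3], 1],
    [[0, 0, 0], [0, 0, -0.42], 1],
    [[0, 0, 0], [0, 0, -0.5], 1],
    [[0, 0, 0], [0, 0, -0.53], 1],
    [[0, 0, 0], [0, 0, -0.536], 1],
    [[0, 0, 0], [0, 0, -0.536], 1],
    [[0, 0, 0], [0, 0, -0.536], 1],
    [[0, 0, 0], [0, 0, -0.536], 0.6],
    [[0, 0, 0], [0, 0, -0.536], 0.4],
  ],
)

```text
time_s: 32.75
tcp_pos: [425.1, -315.8, 20.4]
orientation: [3.124, 0.327, 0.001]
ft_force: [-0.1, 0.1, -0.3]
grip_width: 0.604
grip_force: 0.0
```

Emit:
step_arm(
  motion=[
    [[0, 0, 0], [0, 0, 0], 0.2],
    [[0, 0, 0], [0, 0, 0], 0.1],
    [[0, 0, 0], [0, 0, 0], 0.1],
    [[0, 0, 0], [0, 0, 0], 0.1],
    [[0, 0, 0], [0, 0, 0], 0.1],
    [[0, 0, 0], [0, 0, 0], 0.1],
    [[0, 0, 0], [0, 0, 0], 0.1],
    [[0, 0, 0], [0, 0, 0.1], 0.1],
    [[0, 0, 0], [0, 0, 0.26], 0.1],
    [[0, 0, 0], [0, 0, 0.4], 0.1],
  ],
)

```text
time_s: 34.0
tcp_pos: [424.3, -314.9, 119.8]
orientation: [-3.122, -0.327, 0.003]
ft_force: [0.2, -0.1, -1.0]
grip_width: 0.27
grip_force: 59.4
```

Emit:
step_arm(
  motion=[
    [[0, 0, -0.03], [0, 0.08, 0], 0.1],
    [[0, 0, -0.07], [0.02, 0.2, 0], 0.1],
    [[0, 0, -0.11], [0.03, 0.35, 0], 0.1],
    [[0, 0, -0.14], [0.04, 0.5, 0], 0.1],
    [[0, 0, -0.154], [0.044, 0.6, 0], 0.1],
    [[0, 0, -0.154], [0.044, 0.63, 0], 0.1],
    [[0, 0, -0.154], [0.044, 0.63, -0.05], 0.1],
    [[0, 0, -0.154], [0.044, 0.63, -0.1], 0.1],
    [[0, 0, -0.154], [0.044, 0.63, -0.14], 0.1],
    [[0, 0, -0.154], [0.044, 0.63, -0.14], 0.1],
  ],
)

```text
time_s: 35.25
tcp_pos: [435.0, -158.2, 83.4]
orientation: [-3.111, 0.432, 0.005]
ft_force: [-0.5, 0.6, -1.0]
grip_width: 0.268
grip_force: 59.4
```

Emit:
step_arm(
  motion=[
    [[0, 0, 0], [0, 0, -0.02], 0.1],
    [[0, 0, 0], [0, 0, -0.04], 0.1],
    [[0, 0, 0], [0, 0, -0.055], 0.1],
    [[0, 0, 0], [0, 0, -0.07], 0.1],
    [[0, 0, 0], [0, 0, -0.08], 0.1],
    [[0, 0, 0], [0, 0, -0.087], 0.1],
    [[0, 0, 0], [0, 0, -0.092], 0.1],
    [[0, 0, 0], [0, 0, -0.092], 0.1],
    [[0, 0, 0], [0, 0, -0.092], 0.1],
    [[0, 0, 0], [0, 0, -0.092], 0.1],
  ],
)

```text
time_s: 36.5
tcp_pos: [436.1, -158.2, 62.2]
orientation: [3.112, -0.431, 0.0]
ft_force: [1.0, -0.3, -2.4]
grip_width: 0.266
grip_force: 59.4
```

```bash
python3 - <<'E'
from fit import *
s=sensors.state();print(s['tcp_pos'],s['orientation'],s['ft_force'],s['ft_torque'])
im=grab_frame("side");a=cv2.resize(im[160:260,360:480],None,fx=6,fy=6,interpolation=cv2.INTER_CUBIC);cv2.imwrite("pics/s9.png",a)
c,s=np.cos(-.275),np.sin(-.275)
for nm,P in(("plate",prism('s',86,51,58)),("jar",prism('s',80,0,50))):
    P=np.c_[P[:,0]*c-P[:,1]*s+436,P[:,0]*s+P[:,1]*c-158,P[:,2]]; q=(proj("side",P)-[160,360])*6
    print(nm,np.round(q).tolist())
E
```

```text
[ 436.12050396 -158.22114673   62.22492338] [ 3.11168143e+00 -4.31167039e-01  3.73404991e-04] [ 0.9873477  -0.3439634  -2.38868559] [ 0.0155114  -0.03224707  0.02624111]
plate [[246.0, 187.0], [359.0, 359.0], [262.0, 491.0], [159.0, 319.0], [233.0, 189.0], [346.0, 363.0], [249.0, 495.0], [146.0, 322.0]]
jar [[336.0, 180.0], [442.0, 333.0], [351.0, 452.0], [254.0, 299.0], [248.0, 197.0], [353.0, 357.0], [263.0, 479.0], [167.0, 320.0]]
```

View pics/s9.png

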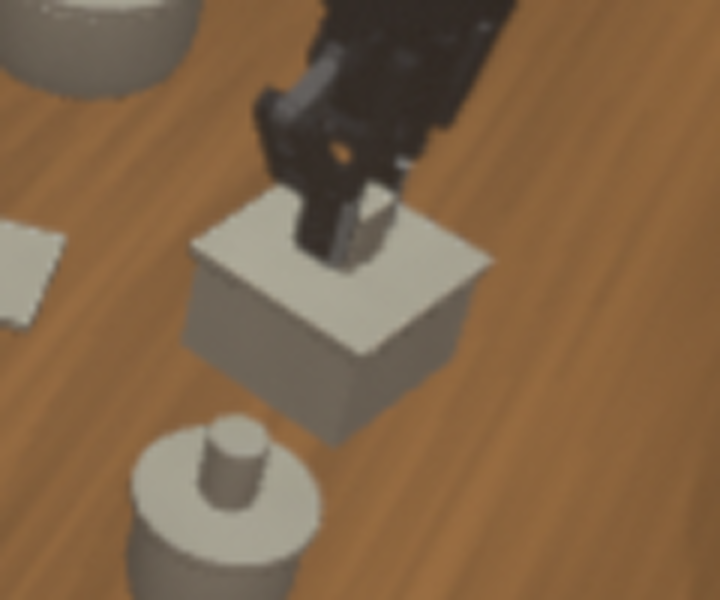

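Lid edges run parallel to the jar's, and both corner sets show the same small calibration offset, so they are aligned. Releasing.

Emit:
step_arm(
  motion=[
    [[0, 0, 0], [0, 0, -0.002], 0.1],
    [[0, 0, 0], [0, 0, -0.004], 0.1],
    [[0, 0, 0], [0, 0, -0.004], 0.1],
    [[0, 0, 0], [0, 0, -0.004], 0.3],
    [[0, 0, 0], [0, 0, -0.004], 0.5],
    [[0, 0, 0], [0, 0, -0.004], 1],
    [[0, 0, 0], [0, 0, -0.004], 1],
    [[0, 0, 0], [0, 0, -0.004], 1],
    [[0, 0, 0], [0, 0, -0.004], 1],
    [[0, 0, 0], [0, 0, 0.02], 1],
  ],
)

```text
time_s: 37.8
tcp_pos: [435.6, -158.0, 66.8]
orientation: [-3.112, 0.431, 0.002]
ft_force: [0.9, 0.3, 0.3]
grip_width: 1.003
grip_force: 0.0
```

Emit:
step_arm(
  motion=[
    [[0, 0, 0], [0, 0, 0.1], 1],
    [[0, 0, 0], [0, 0, 0.25], 1],
    [[0, 0, 0], [0, 0, 0.45], 1],
    [[0, 0, 0], [0, 0, 0.6], 1],
    [[0, 0, 0], [0, -0.2, 0.6], 1],
    [[0, 0, 0], [0, -0.5, 0.6], 1],
    [[0, 0, 0], [0, -0.8, 0.6], 1],
    [[0, 0, 0], [0, -0.95, 0.6], 1],
    [[0, 0, 0], [0, -0.95, 0.6], 1],
    [[0, 0, 0], [0, -0.95, 0.6], 1],
  ],
)

```text
time_s: 39.05
tcp_pos: [435.9, -395.5, 217.0]
orientation: [-3.111, 0.432, 0.001]
ft_force: [0.3, 0.2, -0.1]
grip_width: 1.001
grip_force: 0.0
```

```bash
python3 - <<'E'
from h import *
a=grab_frame("side")[110:300,200:500];b=grab_frame("top")[120:320,180:480]
cv2.imwrite("pics/s10.png",cv2.resize(np.vstack([a[:180],b[60:180]]),None,fx=2,fy=2,interpolation=cv2.INTER_CUBIC))
E
```

```text
(no output)
```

View pics/s10.png

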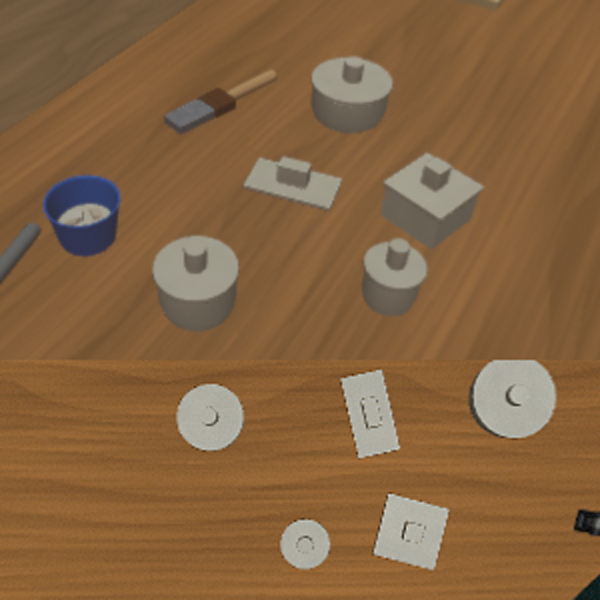

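All four jars are closed flat: side view (350,85), (432,190), (195,270), (395,265). The oblong lid and the tub have not moved, and the arm is clear of everything.

```bash
python3 -c "
from h import *
print(manip.sign_off())"
```

```text
the job is handed in; nothing more can be done
None
```

All four lids (small, medium, large and square) are seated flat on their own jars, the square one with its edges lined up by eye in the camera view; the oblong lid and the tub were left alone, and the job is handed in at about 39 s of the 99 s allowed.

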